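# Make up two hardness verification kits

### The arm

A 6-joint arm with a two-finger parallel gripper is mounted at the origin on a cart in front of the work surface, level with it; the furniture and walls round the work are solid. World frame = base frame: x ahead of the robot, y to its left, z up, the work surface at z = 0. Lengths are in mm, angles in rad, forces in N, time in s.
With the tool pointing down it reaches from about 275 to 750 mm from the base axis. Payload 10.2 kg.
Tool frame: the origin (TCP) lies on the front face of the gripper's body, between the roots of the fingers; the fingertips stand 73 mm ahead of it and the grasp point (between the pads) lies 54 mm ahead of it; z points along the fingers, y is the line along which they close (so a half turn about z gives the same grasp; the last joint's range is limited). The gripper opens to 85 mm and grips with 20 to 120 N. Pads are 22 mm wide; open, the fingers measure 114 mm over their backs; the gripper's body (76 mm by 85 mm) begins 54 mm behind the grasp point. The pads swing forward as they close: fully open they stand 13 mm farther back than shut.
Start: joints at [0.993, 0.313, 1.498, -0, 1.331, -0.223], TCP at [182.4, 492.303, 303.894] pointing down, gripper open.
Joint ranges: [-2.94, 2.94], [-0.97, 2.17], [0.19, 2.56], [-1.23, 4.37], [0.02, 3.11], [-2.88, 2.88]. Speed limits (rad/s): [2.39, 2.39, 3.01, 3.14, 3.14, 3.14].

### API

Orientations are given as a unit quaternion [w, x, y, z].
In Python, from rig import * gives the robot as it stands.
- The arm moves only by the tool step_arm, never from a script. Its argument "plan" is a list of rows, each an object with "offset": the shift along the tool's x, y, z in cm, a list of three; "rot": the turn, a rotation vector about the tool's x, y, z in degrees, a list of three; "gripper": the finger opening in cm, from 0 to 8.54. In form: [{"offset": [x, y, z], "rot": [wx, wy, wz], "gripper": gripper}, ...]. A call has 1 to 12 rows; each row is the pose to reach, as a shift and turn from the pose commanded when the call began, along the tool's axes at that moment; what a row does not reach only later rows make up. A row lasts 1/10 s, in which the tool goes at most 50 mm and 8.59 degrees, less where a joint would pass 70% of its speed; a pose out of reach is approached as far as the arm can. A call with a gripper value outside its range is refused whole. The fingers move at their own pace and stop on an object; "squeeze" is the grip in N (left out, the last holds). Time passes only in rows, so rows that repeat a pose let the fingers close. It gives the time, the measured TCP pose, the force, the opening and the grip force at its end, in the units of the state.
- sense(): the state, without advancing time (a new reading comes with each control period).
- capture(name): name is "side" or "top"; returns a dict with "color" (400x640x3 uint8, red, green, blue), "depth" (400x640 float32, mm along the optical axis (not along the pixel's ray), 0 where there is no reading), "vertical_fov" (degrees; the focal length in pixels is half the picture's height over the tangent of half this angle, whatever the lens; pixels are square), "cx", "cy" (the principal point, pixels), "rvec" (rotation vector, rad) and "tvec" (3), from world to camera coordinates, as OpenCV has them. Camera axes: x right, y down, z forward; pixel columns grow to the right and rows downward; lengths in mm; the calibration is good to about 2 mm. A picture is of the moment at which its call begins.
- finish_job(): hands the job in; it is judged then, once.
The state is a dict: "time_s": time; "joints": joint angles; "dq": joint speeds; "tau": joint torques, N m; "eef_pos": TCP position; "ee_rot": TCP orientation; "force": force on the tool from outside, world axes, zero at the start; "wrist_torque": the same for the moment, N m; "grip_width": opening from 0.0 (shut) to 1.0 (fully open); "grip_force": force on a finger pad.
Only numpy, scipy, OpenCV 4.12 (cv2) and the standard library are available. Lean on these libraries where they do the work, as an engineer would, in place of code of your own. Each camera call takes 0.05 s, during which the arm holds its last target. There are 200 camera calls.

### The job

Make up the two kits for checking the hardness tester. The wooden block with the round recess gets the round reference disc and the indenter with the thick round head; the block with the rectangular recess gets the rectangular reference block and the indenter with the slim square head. Lay each reference flat in its recess and stand each indenter nose down in the block's socket with its flange on the wood; the indenters hang captive in the keyhole rack, so slide each along its slot to the wide hole before lifting it out, and leave the third, flat-bladed one hanging in its slot.

Things in the scene. Friction and masses are not known exactly. Their poses are not given: they have to be found in the camera images.
- rack: Grey sheet-steel keyhole rack 96 (x) x 198 (y) x 50 mm high, fixed. Origin: centre of its underside, z up. Top sheet z=46-50 mm with 3 slots along x at y=-66, 0, +66 mm: 13 mm wide from closed end x=+30 mm to a 30 mm hole centred at x=-22 mm, where alone a collar passes. In each hangs an indenter at x=+6 to +22 mm, flange on the sheet, neck in the slot, 6 mm of play upward.
- indenter_round: Steel ball indenter, 62 mm tall. Origin at the nose's tip, z up. By height: nose 6 to 22 mm wide (0-13 mm), 22 mm collar (13-21), 9.6 mm neck (21-31), 36 mm flange (31-36), thick round knurled head 30 mm wide (36-62). 0.08 to 0.17 kg. Hangs in any one of the rack's slots.
- indenter_square: Steel pyramid indenter, 81 mm tall. Origin at the nose's tip, z up. By height: nose 6 to 22 mm wide (0-13 mm), 22 mm collar (13-21), 9.6 mm neck (21-31), 36 mm flange (31-36), slim square head 14 x 14 mm, sides along x and y (36-81). 0.08 to 0.17 kg. Hangs in any one of the rack's slots.
- indenter_blade: Steel indenter, 67 mm tall. Origin at the nose's tip, z up. By height: nose 6 to 22 mm wide (0-13 mm), 22 mm collar (13-21), 9.6 mm neck (21-31), 36 mm flange (31-36), flat blade head 8 mm (x) x 28 mm (y) (up to 67). Not wanted: stays hanging in its slot.
- ref_disc: Round steel reference disc 50 mm across, 12 mm thick, 0.18 kg, flat in the low steel parts tray (inside 126 x 186 mm, walls 16 mm high, floor 2 mm above the bench; block and disc side by side, either way round). Origin at the centre of its underside, z up.
- ref_block: Rectangular steel reference block 35 (x) x 60 (y) x 10 mm thick, 0.16 kg, flat in the same parts tray. Origin at the centre of its underside, z up. (A tall solid hardness tester stands at the left end of the bench, close to the arm at the start: keep clear of it.)
- kit_round: Wooden kit block 96 (x) x 176 (y) x 38 mm high, fixed. Origin: centre of its underside, z up. At x=0, y=+40 mm a round (66 mm) recess, 3 mm deep, grey felt floor at z=35 mm. At x=0, y=-50 mm the socket, a brass-ringed hole 30 mm wide right through: an indenter stands in it nose down, flange on the top (its origin at z=7 mm).
- kit_rect: Wooden kit block 96 (x) x 176 (y) x 38 mm high, fixed. Origin: centre of its underside, z up. At x=0, y=+40 mm a rectangular (51 mm in x, 76 mm in y) recess, 3 mm deep, grey felt floor at z=35 mm. At x=0, y=-50 mm the socket, a brass-ringed hole 30 mm wide right through: an indenter stands in it nose down, flange on the top (its origin at z=7 mm).
Things that resemble listed ones, but are neither listed nor needed, are in the scene too. What is shaped like the ref_block but black is not meant.

How it is judged (in metres and radians):
At the end, for the whole second after the job is handed in: Disc and block flat on the felt of their recesses (within 11 mm of centre, 1.6 mm in height, 0.05 rad); round- and square-headed indenters in their sockets, flanges on the wood (within 9 mm, 3 mm in height, 0.12 rad); all at rest; bladed indenter within 20 mm of its start (x of ref_disc in the frame of kit_round between -0.011 and 0.011 m and y of ref_disc in the frame of kit_round between 0.029 and 0.051 m and z of ref_disc in the frame of kit_round between 0.0334 and 0.0366 m and angle between each of ref_disc, ref_block's own z axis and vertical below 0.05 rad and linear speed of each of ref_disc, ref_block, indenter_round, indenter_square below 0.02 m/s and x of ref_block in the frame of kit_rect between -0.011 and 0.011 m and y of ref_block in the frame of kit_rect between 0.029 and 0.051 m and z of ref_block in the frame of kit_rect between 0.0334 and 0.0366 m and x of indenter_round in the frame of kit_round between -0.009 and 0.009 m and y of indenter_round in the frame of kit_round between -0.059 and -0.041 m and z of indenter_round in the frame of kit_round between 0.004 and 0.01 m and angle between each of indenter_round, indenter_square's own z axis and vertical below 0.12 rad and x of indenter_square in the frame of kit_rect between -0.009 and 0.009 m and y of indenter_square in the frame of kit_rect between -0.059 and -0.041 m and z of indenter_square in the frame of kit_rect between 0.004 and 0.01 m and distance of indenter_blade from where it was at the start of the episode below 0.02 m); the robot touches nothing.
It fails at once if the flat-bladed indenter is pulled out of its slot or knocked more than 30 mm along it (distance of indenter_blade from where it was at the start of the episode above 0.03 m).
It also fails if it takes over 96 s, if anything falls off the work surface, if the arm or the gripper's body presses on something with over 40 N, if the wrist force passes 120 N, or if a joint passes its speed limit or range.

## Working session

There is one attempt and no reset: what is moved stays moved. The work goes in short steps, Python scripts to look and compute and a tool call to move; the robot and the scene stay as the last step left them, time stands still between calls to the robot, and variables do not carry over. Pictures are saved under pics/ and viewed, at most 14 in all, crops included, and the job is handed in when it is done.

Besides the shell and the picture viewer there is one more tool, called after "Request:" as name(argument=value, ...) on one line, values as JSON. step_arm: Moves the arm, as the interface text tells. Its arguments: {"type":"object","properties":{"plan":{"type":"array"},"squeeze":{"type":"number"}},"required":["plan"]}

```bash
mkdir -p pics; ls; cat > h.py <<'E'
from rig import *
import numpy as np, cv2
def cam(n,save=None):
    c=capture(n)
    if save: cv2.imwrite(f'pics/{save}.png',c['color'][:,:,::-1])
    f=200/np.tan(np.radians(c['vertical_fov'])/2)
    c['f']=f; c['R']=cv2.Rodrigues(np.array(c['rvec'],float))[0]; c['t']=np.array(c['tvec'],float).ravel()
    return c
def onplane(c,u,v,z):
    d=c['R'].T@np.array([(u-c['cx'])/c['f'],(v-c['cy'])/c['f'],1]); o=-c['R'].T@c['t']
    return o+d*(z-o[2])/d[2]
def cloud(c):
    v,u=np.mgrid[0:400,0:640]; d=c['depth'].astype(float)
    P=np.stack([(u-c['cx'])/c['f']*d,(v-c['cy'])/c['f']*d,d],-1)
    W=(P-c['t'])@c['R']; W[d==0]=np.nan
    return W
E
python3 - <<'E'
from h import *
s=sense(); print(s)
for n in('top','side'):
    c=cam(n,n+'0'); print(n,c['f'],c['cx'],c['cy'],-c['R'].T@c['t'],c['R'].round(2).tolist())
    np.savez(f'{n}0.npz',**{k:c[k] for k in('color','depth','f','cx','cy','R','t')})
E
```

```text
pics
{'time_s': 0.0, 'joints': array([ 9.92584792e-01,  3.13473773e-01,  1.49843991e+00,  1.13317782e-05,
        1.33098100e+00, -2.23388676e-01]), 'dq': array([ 0.00056936, -0.00026549, -0.00110651,  0.00111324, -0.00023233,
       -0.00023971]), 'tau': array([ 2.82311421e-04, -4.12270582e+01, -2.59739292e+01, -1.81362025e-04,
        4.15352115e-03, -2.74273138e-07]), 'eef_pos': array([182.31195984, 492.15786668, 303.32177912]), 'ee_rot': array([-2.59064319e-04,  1.76483518e-01,  9.84303380e-01, -5.97276165e-04]), 'force': array([-0.07900372, -0.3008805 , -0.23372739]), 'wrist_torque': array([0.0270449 , 0.00986913, 0.01803304]), 'grip_force': 0.0, 'grip_width': 1.0034640350141808}
top 502.31917989787735 320.00893588683414 191.9393716721998 [ 398.58344931  -23.78459568 1420.52590915] [[0.0, -1.0, -0.02], [-0.99, -0.0, -0.16], [0.16, 0.02, -0.99]]
side 415.7314204000622 318.90730016698313 203.9607495986065 [ 153.68791689 -290.56145415  791.6709134 ] [[0.52, -0.86, -0.01], [-0.71, -0.42, -0.57], [0.48, 0.3, -0.82]]
```

View pics/top0.png

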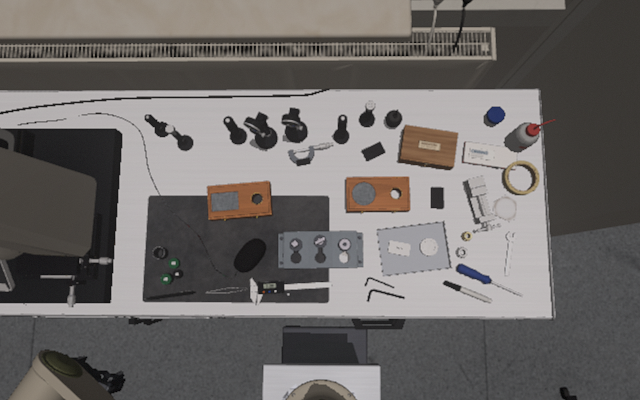

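View pics/side0.png

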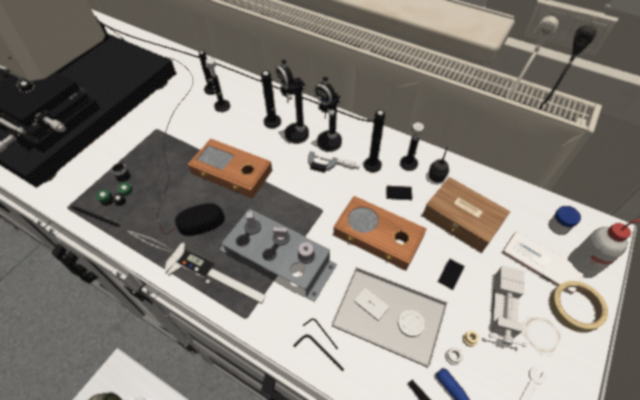

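The top view shows rect kit at (240,200), round kit at (378,195), rack (320,250), tray (413,248) with block (398,248) and disc (429,246). I'll zoom in for the details.

```bash
python3 - <<'E'
from h import *
for n,(a,b,c_,d) in {'top':(200,465,165,285),'side':(185,455,130,365)}.items():
    i=cv2.imread(f'pics/{n}0.png')[c_:d,a:b]
    k=3 if n=='top' else 2.5
    cv2.imwrite(f'pics/{n}z.png',cv2.resize(i,None,fx=k,fy=k,interpolation=cv2.INTER_CUBIC))
d=np.load('top0.npz'); c={k:d[k] for k in d}
W=cloud(c)
for n,(u,v) in dict(rl=(295,246),rm=(320,243),rr=(344,244),blk=(398,248),disc=(429,246),k1=(225,203),k2=(363,194),sheet=(308,262),mat=(200,260),trayfloor=(413,262)).items(): print(n,W[v,u].round(1))
E
```

```text
rl [467.3  67.   95.8]
rm [477.6   2.   57.4]
rr [473.9 -62.2  79.9]
blk [ 467.1 -214.2   12.3]
disc [ 473.1 -300.6   10.8]
k1 [588.6 267.3  40.4]
k2 [ 615.8 -117.    32.6]
sheet [426.7  34.4  49. ]
mat [431.9 340.1   3. ]
trayfloor [ 429.  -257.    -0.9]
```

View pics/topz.png

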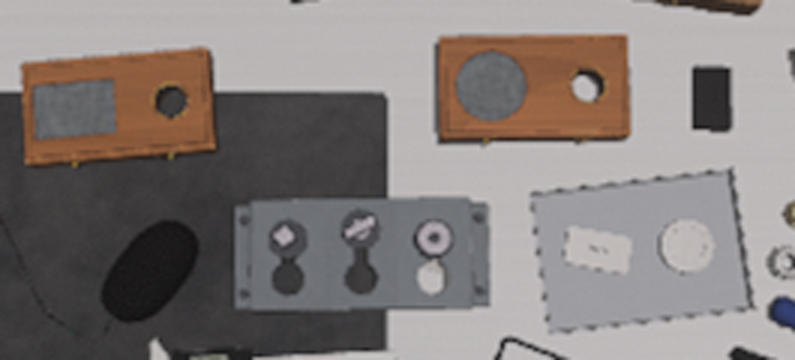

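View pics/sidez.png

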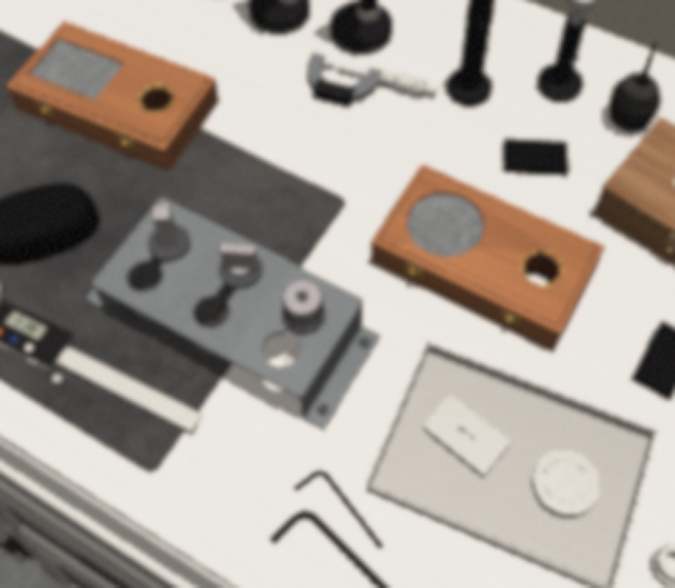

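Rack slots from left (+y) to right hold square, blade, round. Rect kit is left and round kit right; in the tray the block is left and the disc right. Next I measure them.

```bash
python3 - <<'E'
from h import *
d=np.load('top0.npz'); c={k:d[k] for k in d}
W=cloud(c); col=c['color'].astype(int); 
hsv=cv2.cvtColor(c['color'],cv2.COLOR_RGB2HSV)
def rect(m,z):
    n,l,s,_=cv2.connectedComponentsWithStats(m.astype(np.uint8)); i=1+np.argmax(s[1:,4]); 
    v,u=np.where(l==i); P=np.array([onplane(c,a,b,z)[:2] for a,b in zip(u,v)],np.float32)
    return P.mean(0).round(1),[np.round(q,1) for q in cv2.minAreaRect(P)]
def box(x0,x1,y0,y1):
    return (W[...,0]>x0)&(W[...,0]<x1)&(W[...,1]>y0)&(W[...,1]<y1)
z=W[...,2]
m0=np.zeros((400,640),bool)
def px(a,b,c_,e):
    m=m0.copy(); m[c_:e,a:b]=1; return m
wood=(col[...,0]-col[...,2]>40)
for n,r in dict(rect=(200,278,175,222),round=(338,415,170,215)).items():
    R=px(*r); print('kit',n,rect(R&wood&(z>28),38))
    H=cv2.morphologyEx((R&wood).astype(np.uint8),cv2.MORPH_OPEN,np.ones((2,2)))
    cn,hi=cv2.findContours(H,cv2.RETR_CCOMP,cv2.CHAIN_APPROX_NONE)
    for q,h in zip(cn,hi[0]):
        if h[3]>=0 and cv2.contourArea(q)>40:
            P=np.array([onplane(c,a,b,38)[:2] for a,b in q[:,0]],np.float32)
            print('  hole',cv2.contourArea(q),[np.round(t,1) for t in cv2.minAreaRect(P)],np.round(cv2.minEnclosingCircle(P)[0],1))
print('rack',rect(px(270,372,220,280)&(z>43)&(z<54),50))
g=col.sum(2)/3
for n,r in dict(blk=(384,411,236,260),disc=(416,444,234,260)).items():
    t=np.median(g[256:262,405:420]); R=px(*r); print(n,t,np.median(g[246-2:249,425:433]),rect(R&(g>t+12),13))
sat=hsv[...,1]
v=hsv[...,2]
for n,r,zz in (('sq',(284,306,232,256),100),('bl',(310,333,230,256),86),('rd',(334,356,230,256),81)):
    R=px(*r); print(n,rect(R&(g>130),zz), 'flange', rect(R&(g<85),55))
E
```

```text
kit rect (array([598.3, 218.3], dtype=float32), [array([596.7, 228.9]), array([ 97.7, 174.7]), np.float64(5.4)])
  hole 100.0 [array([599. , 177.2]), array([31.2, 30.8]), np.float64(1.3)] [599.1 177.2]
  hole 538.5 [array([591.7, 266.8]), array([56.9, 81.3]), np.float64(5.1)] [591.2 266.9]
kit round (array([ 616.4, -165.1], dtype=float32), [array([ 615.4, -158.1]), array([ 95.6, 172.3]), np.float64(0.1)])
  hole 108.5 [array([ 614.5, -208.9]), array([33.2, 32.1]), np.float64(44.9)] [ 615.2 -209.5]
  hole 468.5 [array([ 614.4, -120.1]), array([68.9, 67.6]), np.float64(44.6)] [ 614.2 -120.3]
rack (array([462.9,   1.7], dtype=float32), [array([463.4,   0.9]), array([ 99.8, 199.3]), np.float64(0.3)])
blk 158.66666666666666 186.16666666666669 (array([ 468.1, -217.9], dtype=float32), [array([ 467.4, -216.8]), array([61. , 35.4]), np.float64(78.9)])
disc 158.66666666666666 186.16666666666669 (array([ 472.3, -299.7], dtype=float32), [array([ 473. , -300.1]), array([44.3, 44.6]), np.float64(0.2)])
sq (array([473.9,  68.1], dtype=float32), [array([473.6,  68.1]), array([11.2, 11.1]), np.float64(45.6)]) flange (array([466. ,  66.9], dtype=float32), [array([468.1,  68.4]), array([45.9, 29.9]), np.float64(0.6)])
bl (array([484.1,   2.3], dtype=float32), [array([484.4,   3.1]), array([ 7.1, 26.1]), np.float64(26.7)]) flange (array([469.6,   2.8], dtype=float32), [array([472.4,   3.4]), array([53.9, 29.8]), np.float64(0.2)])
rd (array([474.4, -63.4], dtype=float32), [array([473.8, -63.5]), array([24.3, 24.4]), np.float64(45.0)]) flange (array([464.5, -54.3], dtype=float32), [array([465.2, -54.6]), array([28.6,  8.9]), np.float64(49.0)])
```

Request:
step_arm(plan=[{"offset": [-54.7,-64.1,7],"rot": [0,0,69.7],"gripper": 7},{"offset": [-54.7,-64.1,7],"rot": [0,0,69.7],"gripper": 7},{"offset": [-54.7,-64.1,7],"rot": [0,0,69.7],"gripper": 7},{"offset": [-54.7,-64.1,7],"rot": [0,0,69.7],"gripper": 7},{"offset": [-54.7,-64.1,7],"rot": [0,0,69.7],"gripper": 7},{"offset": [-54.7,-64.1,7],"rot": [0,0,69.7],"gripper": 7},{"offset": [-54.7,-64.1,7],"rot": [0,0,69.7],"gripper": 7},{"offset": [-54.7,-64.1,7],"rot": [0,0,69.7],"gripper": 7},{"offset": [-54.7,-64.1,7],"rot": [0,0,69.7],"gripper": 7},{"offset": [-54.7,-64.1,7],"rot": [0,0,69.7],"gripper": 7},{"offset": [-54.7,-64.1,7],"rot": [0,0,69.7],"gripper": 7},{"offset": [-54.7,-64.1,7],"rot": [0,0,69.7],"gripper": 7}], squeeze=50)

```text
time_s: 1.3
eef_pos: [388.5, -71.3, 254.0]
ee_rot: [0.0, 0.708, 0.707, 0.0]
force: [0.3, 0.8, 0.8]
grip_width: 0.82
grip_force: 0.0
```

Request:
step_arm(plan=[{"offset": [-22.5,8.3,8],"rot": [0,0,0],"gripper": 7},{"offset": [-22.5,8.3,8],"rot": [0,0,0],"gripper": 7},{"offset": [-22.5,8.3,8],"rot": [0,0,0],"gripper": 7},{"offset": [-22.5,8.3,8],"rot": [0,0,0],"gripper": 7},{"offset": [-22.5,8.3,8],"rot": [0,0,0],"gripper": 7},{"offset": [-22.5,8.3,8],"rot": [0,0,0],"gripper": 7},{"offset": [-22.5,8.3,8],"rot": [0,0,0],"gripper": 7},{"offset": [-22.5,8.3,8],"rot": [0,0,0],"gripper": 7}])

```text
time_s: 2.1
eef_pos: [471.1, -293.2, 174.5]
ee_rot: [-0.0, 0.707, 0.707, 0.0]
force: [-0.5, -0.7, 0.5]
grip_width: 0.821
grip_force: 0.0
```

Request:
step_arm(plan=[{"offset": [-0.7,0.2,4],"rot": [0,0,0],"gripper": 7},{"offset": [-0.7,0.2,8.5],"rot": [0,0,0],"gripper": 7},{"offset": [-0.7,0.2,8.5],"rot": [0,0,0],"gripper": 7},{"offset": [-0.7,0.2,8.5],"rot": [0,0,0],"gripper": 7}])

```text
time_s: 2.5
eef_pos: [473.6, -300.5, 90.7]
ee_rot: [0.0, 0.707, 0.707, 0.0]
force: [0.8, -0.1, 0.1]
grip_width: 0.817
grip_force: 0.0
```

```bash
python3 - <<'E'
from h import *
c=cam('side'); i=c['color'][230:370,300:500,::-1]
cv2.imwrite('pics/d1.png',cv2.resize(i,None,fx=4,fy=4,interpolation=cv2.INTER_CUBIC))
print(sense()['eef_pos'])
E
```

```text
[ 474.02672459 -301.09981707   91.74717298]
```

View pics/d1.png

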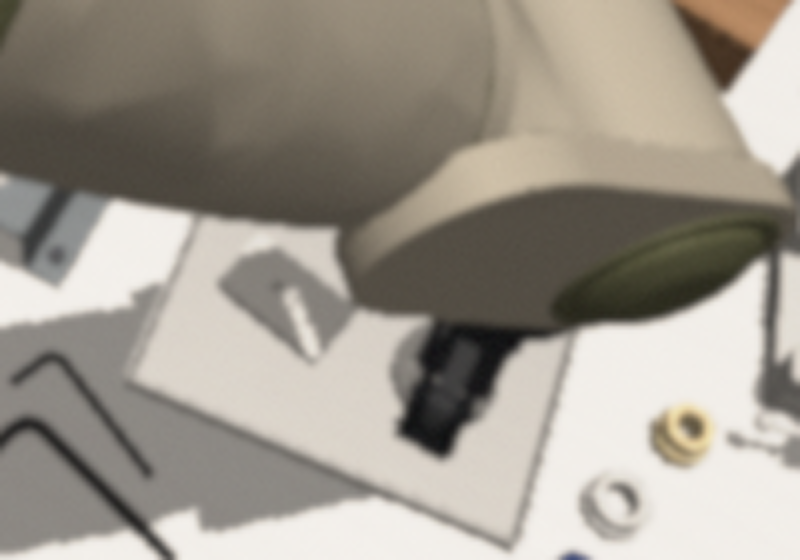

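The fingers straddle the disc (crop ~(440,370)), mostly hidden by the wrist. I'm lowering to feel for the tray floor.

Request:
step_arm(plan=[{"offset": [0.1,0,0.7],"rot": [0,0,0],"gripper": 6.2},{"offset": [0.1,0,1.2],"rot": [0,0,0],"gripper": 6.2},{"offset": [0.1,0,1.4],"rot": [0,0,0],"gripper": 6.2},{"offset": [0.1,0,1.6],"rot": [0,0,0],"gripper": 6.2},{"offset": [0.1,0,1.6],"rot": [0,0,0],"gripper": 6.2}])

```text
time_s: 3.05
eef_pos: [473.2, -300.1, 73.1]
ee_rot: [-0.0, 0.707, 0.707, 0.0]
force: [0.8, -0.9, 0.1]
grip_width: 0.721
grip_force: 0.0
```

Request:
step_arm(plan=[{"offset": [0,0,0.2],"rot": [0,0,0],"gripper": 6.2},{"offset": [0,0,0.4],"rot": [0,0,0],"gripper": 6.2},{"offset": [0,0,0.4],"rot": [0,0,0],"gripper": 6.2}])

```text
time_s: 3.35
eef_pos: [473.3, -300.1, 69.2]
ee_rot: [0.0, 0.707, 0.707, 0.0]
force: [0.8, -0.6, 0.4]
grip_width: 0.725
grip_force: 0.0
```

Request:
step_arm(plan=[{"offset": [0,0,0.1],"rot": [0,0,0],"gripper": 6.2},{"offset": [0,0,0.2],"rot": [0,0,0],"gripper": 6.2},{"offset": [0,0,0.2],"rot": [0,0,0],"gripper": 6.2}])

```text
time_s: 3.65
eef_pos: [473.3, -300.2, 69.0]
ee_rot: [0.0, 0.707, 0.707, -0.0]
force: [-6.8, 5.1, 19.1]
grip_width: 0.725
grip_force: 9.7
```

Floor contact at TCP 69. Raise 8 mm, then close.

Request:
step_arm(plan=[{"offset": [0,0,-0.5],"rot": [0,0,0],"gripper": 6.2},{"offset": [0,0,-0.8],"rot": [0,0,0],"gripper": 6.2},{"offset": [0,0,-0.8],"rot": [0,0,0],"gripper": 4},{"offset": [0,0,-0.8],"rot": [0,0,0],"gripper": 4},{"offset": [0,0,-0.8],"rot": [0,0,0],"gripper": 4},{"offset": [0,0,-0.8],"rot": [0,0,0],"gripper": 4}], squeeze=60)

```text
time_s: 4.25
eef_pos: [473.2, -300.2, 76.1]
ee_rot: [0.0, 0.707, 0.707, -0.0]
force: [-4.7, 1.6, 12.7]
grip_width: 0.538
grip_force: 60.2
```

Request:
step_arm(plan=[{"offset": [0,0,-0.5],"rot": [0,0,0],"gripper": 4},{"offset": [0,0,-2],"rot": [0,0,0],"gripper": 4},{"offset": [0,0,-5],"rot": [0,0,0],"gripper": 4},{"offset": [0,0,-9],"rot": [0,0,0],"gripper": 4},{"offset": [0,0,-11],"rot": [0,0,0],"gripper": 4},{"offset": [0,0,-11],"rot": [0,0,0],"gripper": 4}])

```text
time_s: 4.85
eef_pos: [473.9, -300.7, 187.7]
ee_rot: [0.003, 0.707, 0.707, 0.0]
force: [-0.3, -0.7, -1.7]
grip_width: 0.539
grip_force: 62.1
```

```bash
python3 - <<'E'
from h import *
s=sense();print(s['eef_pos'],s['grip_width'],s['force'])
a=cam('side')['color'][180:370,330:560,::-1]; b=cam('top')['color'][200:295,340:470,::-1]
cv2.imwrite('pics/d2.png',np.hstack([cv2.resize(a,(460,400),interpolation=3),cv2.resize(b,(340,400),interpolation=3)]))
E
```

```text
[ 473.93137245 -300.67074853  187.65767696] 0.5392667255149173 [-0.30579161 -0.69477398 -1.67589011]
```

View pics/d2.png

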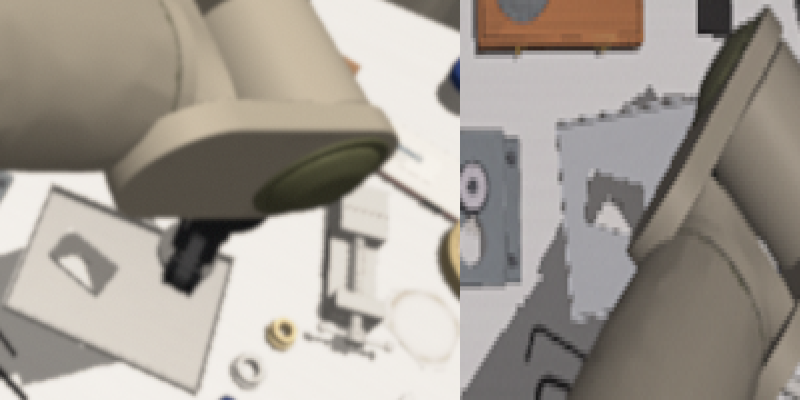

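The disc is held, since its place in the tray is empty. Next it goes to the round kit.

Request:
step_arm(plan=[{"offset": [18.05,14.05,0],"rot": [0,0,0],"gripper": 4},{"offset": [18.05,14.05,0],"rot": [0,0,0],"gripper": 4},{"offset": [18.05,14.05,0],"rot": [0,0,0],"gripper": 4},{"offset": [18.05,14.05,0],"rot": [0,0,0],"gripper": 4},{"offset": [18.05,14.05,0],"rot": [0,0,0],"gripper": 4},{"offset": [18.05,14.05,0],"rot": [0,0,0],"gripper": 4},{"offset": [18.05,14.05,3],"rot": [0,0,0],"gripper": 4},{"offset": [18.05,14.05,5.5],"rot": [0,0,0],"gripper": 4},{"offset": [18.05,14.05,6.5],"rot": [0,0,0],"gripper": 4},{"offset": [18.05,14.05,6.5],"rot": [0,0,0],"gripper": 4},{"offset": [18.05,14.05,6.5],"rot": [0,0,0],"gripper": 4}])

```text
time_s: 6.05
eef_pos: [614.0, -120.1, 120.7]
ee_rot: [0.0, 0.707, 0.707, 0.0]
force: [-1.0, -0.7, -1.9]
grip_width: 0.543
grip_force: 62.2
```

Now to 111.

Request:
step_arm(plan=[{"offset": [0,0,0.4],"rot": [0,0,0],"gripper": 4},{"offset": [0,0,0.8],"rot": [0,0,0],"gripper": 4},{"offset": [0,0,1.0],"rot": [0,0,0],"gripper": 4},{"offset": [0,0,1.0],"rot": [0,0,0],"gripper": 4}])

```text
time_s: 6.45
eef_pos: [613.7, -119.6, 110.0]
ee_rot: [-0.0, 0.707, 0.707, -0.0]
force: [-0.6, 0.1, -1.5]
grip_width: 0.54
grip_force: 62.2
```

Request:
step_arm(plan=[{"offset": [0,0,0.1],"rot": [0,0,0],"gripper": 4},{"offset": [0,0,0.15],"rot": [0,0,0],"gripper": 4}])

```text
time_s: 6.65
eef_pos: [613.9, -119.7, 109.2]
ee_rot: [0.0, 0.707, 0.707, 0.0]
force: [-1.5, 0.6, 5.0]
grip_width: 0.541
grip_force: 62.9
```

Contact; release slowly and rise.

Request:
step_arm(plan=[{"offset": [0,0,0.1],"rot": [0,0,0],"gripper": 6},{"offset": [0,0,0.0],"rot": [0,0,0],"gripper": 6},{"offset": [0,0,0.0],"rot": [0,0,0],"gripper": 6.4},{"offset": [0,0,-1],"rot": [0,0,0],"gripper": 6.4},{"offset": [0,0,-4],"rot": [0,0,0],"gripper": 6.4},{"offset": [0,0,-8],"rot": [0,0,0],"gripper": 6.4},{"offset": [0,0,-8],"rot": [0,0,0],"gripper": 6.4}])

```text
time_s: 7.35
eef_pos: [615.6, -120.3, 195.1]
ee_rot: [0.005, 0.707, 0.707, 0.002]
force: [-0.6, -0.5, -0.5]
grip_width: 0.754
grip_force: 0.0
```

Request:
step_arm(plan=[{"offset": [-9.7,-14.8,0],"rot": [0,0,11.1],"gripper": 5},{"offset": [-9.7,-14.8,0],"rot": [0,0,11.1],"gripper": 5},{"offset": [-9.7,-14.8,0],"rot": [0,0,11.1],"gripper": 5},{"offset": [-9.7,-14.8,0],"rot": [0,0,11.1],"gripper": 5},{"offset": [-9.7,-14.8,4],"rot": [0,0,11.1],"gripper": 5},{"offset": [-9.7,-14.8,8],"rot": [0,0,11.1],"gripper": 5},{"offset": [-9.7,-14.8,9.5],"rot": [0,0,11.1],"gripper": 5},{"offset": [-9.7,-14.8,9.5],"rot": [0,0,11.1],"gripper": 5},{"offset": [-9.7,-14.8,9.5],"rot": [0,0,11.1],"gripper": 5}])

```text
time_s: 8.25
eef_pos: [466.2, -216.9, 94.6]
ee_rot: [0.001, 0.772, 0.635, 0.0]
force: [0.4, -0.1, 0.6]
grip_width: 0.585
grip_force: 0.0
```

```bash
python3 - <<'E'
from h import *
s=sense();print(s['eef_pos'],s['grip_width'])
a=cam('side')['color'][190:370,310:540,::-1]; b=cam('top')['color'][165:270,330:470,::-1]
cv2.imwrite('pics/b1.png',np.hstack([cv2.resize(a,(420,400),interpolation=3),cv2.resize(b,(380,400),interpolation=3)]))
E
```

```text
[ 466.16576681 -216.86033524   94.56701124] 0.5848529124340932
```

View pics/b1.png

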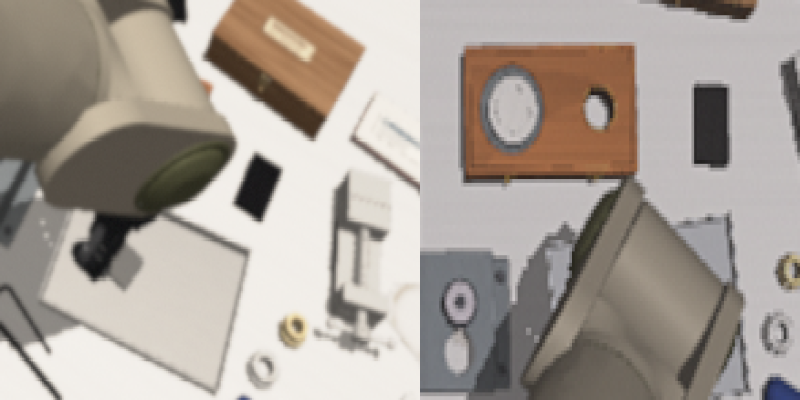

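The disc sits centred in its recess (right panel (513,110)). The gripper is over the block, so I descend and grip.

Request:
step_arm(plan=[{"offset": [0,0.1,0.9],"rot": [0,0,0],"gripper": 5},{"offset": [0,0.1,1.8],"rot": [0,0,0],"gripper": 5},{"offset": [0,0.1,1.8],"rot": [0,0,0],"gripper": 5},{"offset": [0,0.1,1.8],"rot": [0,0,0],"gripper": 2.5},{"offset": [0,0.1,1.8],"rot": [0,0,0],"gripper": 2.5},{"offset": [0,0.1,1.8],"rot": [0,0,0],"gripper": 2.5},{"offset": [0,0.1,1.8],"rot": [0,0,0],"gripper": 2.5}])

```text
time_s: 9.05
eef_pos: [466.9, -216.9, 75.9]
ee_rot: [0.0, 0.772, 0.635, 0.0]
force: [0.2, 1.5, 1.9]
grip_width: 0.387
grip_force: 60.0
```

Request:
step_arm(plan=[{"offset": [0,0,-3],"rot": [0,0,0],"gripper": 2.5},{"offset": [0,0,-8],"rot": [0,0,0],"gripper": 2.5},{"offset": [2,0,-12.5],"rot": [0,0,0],"gripper": 2.5},{"offset": [49.9,2.9,-12.5],"rot": [0,0,-16.1],"gripper": 2.5},{"offset": [49.9,2.9,-12.5],"rot": [0,0,-16.1],"gripper": 2.5},{"offset": [49.9,2.9,-12.5],"rot": [0,0,-16.1],"gripper": 2.5},{"offset": [49.9,2.9,-12.5],"rot": [0,0,-16.1],"gripper": 2.5},{"offset": [49.9,2.9,-12.5],"rot": [0,0,-16.1],"gripper": 2.5},{"offset": [49.9,2.9,-12.5],"rot": [0,0,-16.1],"gripper": 2.5},{"offset": [49.9,2.9,-12.5],"rot": [0,0,-16.1],"gripper": 2.5},{"offset": [49.9,2.9,-12.5],"rot": [0,0,-16.1],"gripper": 2.5},{"offset": [49.9,2.9,-12.5],"rot": [0,0,-16.1],"gripper": 2.5}])

```text
time_s: 10.25
eef_pos: [584.0, 240.4, 200.5]
ee_rot: [-0.0, 0.676, 0.737, -0.0]
force: [0.4, -1.6, -0.7]
grip_width: 0.389
grip_force: 60.5
```

```bash
cat >> h.py <<'E'
from scipy.spatial.transform import Rotation
def delta(x,y,z=None,yaw=None):
    s=sense(); R=Rotation.from_quat(np.roll(s['ee_rot'],-1)).as_matrix(); p=s['eef_pos']
    w=np.array([x,y,p[2] if z is None else z])-p; a=np.degrees(np.arctan2(R[1,1],R[0,1]))
    print('pos',p.round(1),'yaw',a.round(2),'offset cm',(R.T@w/10).round(2),'rotz',None if yaw is None else round(a-yaw,1),'grip',s['grip_width'],s['grip_force'],s['force'].round(1))
E
python3 -c "
from h import *
delta(591.7,266.8,120,5)"
```

```text
pos [584.  240.4 200.5] yaw 4.98 offset cm [2.56 1.   8.05] rotz -0.0 grip 0.3890803519049578 60.492146015167236 [ 0.4 -1.6 -0.7]
```

Request:
step_arm(plan=[{"offset": [2.3,0.9,2],"rot": [0,0,0],"gripper": 2.5},{"offset": [2.3,0.9,6],"rot": [0,0,0],"gripper": 2.5},{"offset": [2.3,0.9,8],"rot": [0,0,0],"gripper": 2.5},{"offset": [2.3,0.9,8],"rot": [0,0,0],"gripper": 2.5},{"offset": [2.3,0.9,8],"rot": [0,0,0],"gripper": 2.5}])

```text
time_s: 10.75
eef_pos: [591.3, 262.0, 121.4]
ee_rot: [0.0, 0.676, 0.737, 0.0]
force: [-0.2, 0.2, -1.5]
grip_width: 0.385
grip_force: 60.4
```

```bash
python3 -c "
from h import *
delta(591.7,266.8,110.5,5)"
```

```text
pos [591.3 262.  121.4] yaw 4.97 offset cm [0.47 0.08 1.09] rotz -0.0 grip 0.3846304101533776 60.44126629829407 [-0.2  0.2 -1.5]
```

Request:
step_arm(plan=[{"offset": [0.5,0.1,0.3],"rot": [0,0,0],"gripper": 2.5},{"offset": [0.5,0.1,0.8],"rot": [0,0,0],"gripper": 2.5},{"offset": [0.5,0.1,1.05],"rot": [0,0,0],"gripper": 2.5},{"offset": [0.5,0.1,1.05],"rot": [0,0,0],"gripper": 2.5}])

```text
time_s: 11.15
eef_pos: [591.6, 267.1, 110.2]
ee_rot: [0.0, 0.676, 0.737, 0.0]
force: [0.6, -0.2, -1.5]
grip_width: 0.384
grip_force: 60.5
```

Request:
step_arm(plan=[{"offset": [0,0,0.1],"rot": [0,0,0],"gripper": 2.5},{"offset": [0,0,0.15],"rot": [0,0,0],"gripper": 2.5}])

```text
time_s: 11.35
eef_pos: [591.9, 267.0, 109.1]
ee_rot: [0.0, 0.676, 0.737, 0.001]
force: [1.7, -0.4, -0.9]
grip_width: 0.39
grip_force: 62.1
```

Request:
step_arm(plan=[{"offset": [0,0,0.05],"rot": [0,0,0],"gripper": 2.5},{"offset": [0,0,0.05],"rot": [0,0,0],"gripper": 4.8},{"offset": [0,0,0.0],"rot": [0,0,0],"gripper": 4.8},{"offset": [0,0,0.0],"rot": [0,0,0],"gripper": 4.8},{"offset": [0,0,-2],"rot": [0,0,0],"gripper": 4.8},{"offset": [0,0,-6],"rot": [0,0,0],"gripper": 4.8},{"offset": [0,0,-9],"rot": [0,0,0],"gripper": 4.8},{"offset": [0,0,-9],"rot": [0,0,0],"gripper": 4.8}])

```text
time_s: 12.15
eef_pos: [592.6, 267.5, 203.4]
ee_rot: [0.002, 0.676, 0.737, 0.003]
force: [0.2, -0.7, 0.0]
grip_width: 0.561
grip_force: 0.0
```

```bash
python3 -c "
from h import *
delta(473.7,68,200,45)"
```

```text
pos [592.6 267.5 203.4] yaw 4.98 offset cm [-18.84 -13.58   0.21] rotz -40.0 grip 0.5612154423754684 0.0 [ 0.2 -0.7  0. ]
```

```bash
python3 - <<'E'
from h import *
d=np.load('top0.npz'); c={k:d[k] for k in d}
g=cv2.cvtColor(c['color'],cv2.COLOR_RGB2GRAY)[230:258,282:308]; print(g[6:20,6:20])
G=cv2.resize(g,None,fx=8,fy=8,interpolation=cv2.INTER_CUBIC)
for th in(110,130,150):
    cn,_=cv2.findContours((G>th).astype(np.uint8),0,1)
    for q in cn:
        if 1000<cv2.contourArea(q)<8000:
            P=np.array([onplane(c,(a+.5)/8-.5+282,(b+.5)/8-.5+230,100)[:2] for a,b in q[:,0]],np.float32)
            print(th,[np.round(t,1) for t in cv2.minAreaRect(P)])
E
```

```text
[[113 112 114 115 113 114 114 115 114 113 112 111 113 113]
 [113 114 113 113 113 115 115 108 103 111 114 113 113 114]
 [114 113 114 113 106  97  92  88  82  93 104 112 113 115]
 [113 114 114 105  86  72  71  70  72  75  82  88 105 116]
 [113 115 107  86  70  67 114 114  65  71  72  70  79 106]
 [112 113  94  71  77 117 159 157 104  63  74  74  71  83]
 [114 101  76  96 128 153 169 167 157 108  67  74  74  78]
 [114  96  66 126 164 164 164 168 174 141  78  75  74  78]
 [116  98  71 100 153 173 167 171 175 138  70  70  75  70]
 [115  99  72  52  94 152 173 158 132  93  57  71  76  72]
 [115  97  71  68  62 109 136 108  67  61  71  76  76  68]
 [113  99  74  74  75  74  72  58  62  73  76  75  74  74]
 [113 109  86  70  76  69  66  69  75  76  75  75  73  91]
 [113 115 107  91  80  75  75  77  79  77  77  78  91 108]]
110 [array([474.3,  68.7]), array([15.2, 14.4]), np.float64(43.5)]
130 [array([474.2,  68.6]), array([13.6, 13. ]), np.float64(43.6)]
150 [array([474.1,  68.5]), array([11.5, 11.5]), np.float64(43.5)]
```

Request:
step_arm(plan=[{"offset": [-18.9,-13.6,0.2],"rot": [0,0,-35],"gripper": 4.2},{"offset": [-18.9,-13.6,0.2],"rot": [0,0,-35],"gripper": 4.2},{"offset": [-18.9,-13.6,0.2],"rot": [0,0,-35],"gripper": 4.2},{"offset": [-18.9,-13.6,0.2],"rot": [0,0,-35],"gripper": 4.2},{"offset": [-18.9,-13.6,0.2],"rot": [0,0,-35],"gripper": 4.2},{"offset": [-18.9,-13.6,0.2],"rot": [0,0,-35],"gripper": 4.2},{"offset": [-18.9,-13.6,0.2],"rot": [0,0,-35],"gripper": 4.2},{"offset": [-18.9,-13.6,0.2],"rot": [0,0,-35],"gripper": 4.2}])

```text
time_s: 12.95
eef_pos: [472.7, 67.6, 196.5]
ee_rot: [-0.0, 0.423, 0.906, 0.0]
force: [0.6, 0.9, -0.3]
grip_width: 0.488
grip_force: 0.0
```

Request:
step_arm(plan=[{"offset": [0,0.2,2],"rot": [0,0,-3.5],"gripper": 4.2},{"offset": [0,0.2,5],"rot": [0,0,-3.5],"gripper": 4.2},{"offset": [0,0.2,6.4],"rot": [0,0,-3.5],"gripper": 4.2},{"offset": [0,0.2,6.4],"rot": [0,0,-3.5],"gripper": 4.2},{"offset": [0,0.2,6.4],"rot": [0,0,-3.5],"gripper": 4.2}])

```text
time_s: 13.45
eef_pos: [474.4, 68.9, 133.0]
ee_rot: [0.0, 0.395, 0.919, 0.0]
force: [0.4, 1.0, 0.7]
grip_width: 0.49
grip_force: 0.0
```

```bash
python3 - <<'E'
from h import *
delta(474.2,68.6,132,43.5)
a=cam('side')['color'][180:310,200:360,::-1]
cv2.imwrite('pics/s1.png',cv2.resize(a,None,fx=4,fy=4,interpolation=3))
E
```

```text
pos [474.4  68.9 133. ] yaw 43.52 offset cm [-0.01 -0.03  0.1 ] rotz 0.0 grip 0.48985307600488825 0.0 [0.4 1.  0.7]
```

View pics/s1.png

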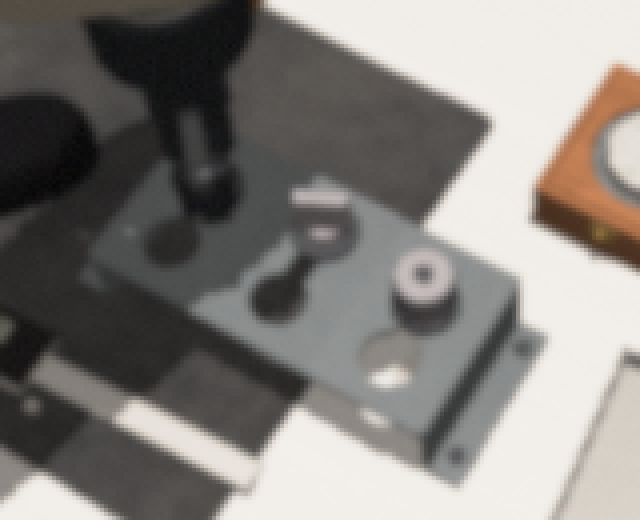

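The fingers straddle the square head at crop (210,180). Close on it.

Request:
step_arm(plan=[{"offset": [0,0,0.1],"rot": [0,0,0],"gripper": 0.8},{"offset": [0,0,0.1],"rot": [0,0,0],"gripper": 0.8},{"offset": [0,0,0.1],"rot": [0,0,0],"gripper": 0.8},{"offset": [0,0,0.1],"rot": [0,0,0],"gripper": 0.8},{"offset": [0,0,0.1],"rot": [0,0,0],"gripper": 0.8},{"offset": [0,0,0.1],"rot": [0,0,0],"gripper": 0.8}], squeeze=50)

```text
time_s: 14.1
eef_pos: [474.2, 68.3, 132.4]
ee_rot: [0.001, 0.395, 0.919, 0.0]
force: [-1.5, 0.1, 6.8]
grip_width: 0.158
grip_force: 49.0
```

Request:
step_arm(plan=[{"offset": [0,0,-0.15],"rot": [0,0,0],"gripper": 0.8},{"offset": [0,0,-0.25],"rot": [0,0,0],"gripper": 0.8},{"offset": [0,0,-0.25],"rot": [0,0,0],"gripper": 0.8}])

```text
time_s: 14.4
eef_pos: [473.9, 68.3, 134.2]
ee_rot: [-0.0, 0.395, 0.919, -0.0]
force: [0.2, 0.2, -1.2]
grip_width: 0.156
grip_force: 48.6
```

```bash
python3 -c "
from h import *
delta(440.7,67.8,None,43.5)"
```

```text
pos [473.9  68.3 134.2] yaw 43.47 offset cm [ 2.25 -2.44  0.  ] rotz -0.0 grip 0.1562916595223639 48.64901515189558 [ 0.2  0.2 -1.2]
```

Request:
step_arm(plan=[{"offset": [0.3,-0.32,0],"rot": [0,0,0],"gripper": 0.8},{"offset": [0.7,-0.74,0],"rot": [0,0,0],"gripper": 0.8},{"offset": [1.1,-1.16,0],"rot": [0,0,0],"gripper": 0.8},{"offset": [1.1,-1.16,0],"rot": [0,0,0],"gripper": 0.8}])

```text
time_s: 14.8
eef_pos: [457.1, 68.4, 134.2]
ee_rot: [-0.0, 0.395, 0.919, -0.0]
force: [-0.1, 0.7, -1.9]
grip_width: 0.158
grip_force: 48.7
```

Request:
step_arm(plan=[{"offset": [0.4,-0.42,0],"rot": [0,0,0],"gripper": 0.8},{"offset": [0.8,-0.85,0],"rot": [0,0,0],"gripper": 0.8},{"offset": [1.13,-1.2,0],"rot": [0,0,0],"gripper": 0.8},{"offset": [1.13,-1.2,0],"rot": [0,0,0],"gripper": 0.8},{"offset": [1.13,-1.2,0],"rot": [0,0,0],"gripper": 0.8}])

```text
time_s: 15.3
eef_pos: [441.5, 68.2, 134.3]
ee_rot: [0.0, 0.395, 0.919, 0.0]
force: [0.8, 0.1, -1.8]
grip_width: 0.157
grip_force: 48.7
```

Request:
step_arm(plan=[{"offset": [0,0,-0.4],"rot": [0,0,0],"gripper": 0.8},{"offset": [0,0,-0.8],"rot": [0,0,0],"gripper": 0.8},{"offset": [0,0,-1.0],"rot": [0,0,0],"gripper": 0.8}])

```text
time_s: 15.6
eef_pos: [441.8, 68.2, 144.8]
ee_rot: [0.0, 0.395, 0.919, 0.0]
force: [0.8, -0.3, -0.3]
grip_width: 0.159
grip_force: 48.7
```

Request:
step_arm(plan=[{"offset": [0,0,-4],"rot": [0,0,0],"gripper": 0.8},{"offset": [0,0,-8.5],"rot": [0,0,0],"gripper": 0.8},{"offset": [-0.3,3,-9.5],"rot": [0,0,0],"gripper": 0.8},{"offset": [-2.9,18.9,-9.5],"rot": [0,0,0],"gripper": 0.8},{"offset": [-2.9,18.9,-9.5],"rot": [0,0,0],"gripper": 0.8},{"offset": [-2.9,18.9,-9.5],"rot": [0,0,0],"gripper": 0.8},{"offset": [-2.9,18.9,-9.5],"rot": [0,0,0],"gripper": 0.8},{"offset": [-2.9,18.9,-6],"rot": [0,0,0],"gripper": 0.8},{"offset": [-2.9,18.9,-3],"rot": [0,0,0],"gripper": 0.8},{"offset": [-2.9,18.9,-3],"rot": [0,0,0],"gripper": 0.8}])

```text
time_s: 16.6
eef_pos: [597.0, 177.1, 170.2]
ee_rot: [-0.004, 0.395, 0.919, -0.002]
force: [-1.0, 0.2, -0.8]
grip_width: 0.155
grip_force: 49.2
```

```bash
python3 - <<'E'
from h import *
delta(599.1,177.2,160,43.5)
a=cam('side')['color'][120:230,160:320,::-1]
cv2.imwrite('pics/s2.png',cv2.resize(a,None,fx=4,fy=4,interpolation=3))
E
```

```text
pos [597.  177.1 170.2] yaw 43.48 offset cm [-0.14  0.17  1.02] rotz -0.0 grip 0.1546416254256032 49.24588606227189 [-1.   0.2 -0.8]
```

View pics/s2.png

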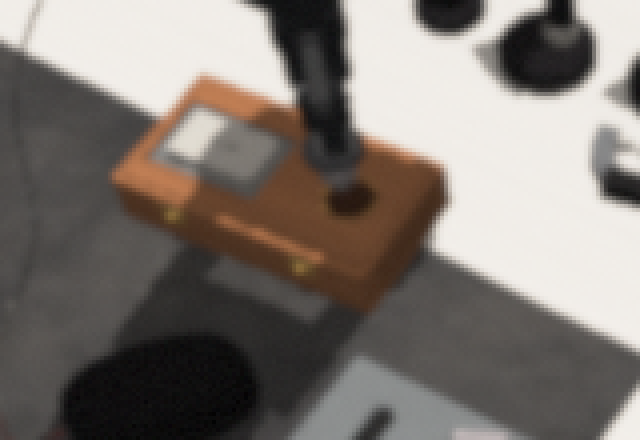

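The block lies in its recess (crop (222,148)) and the indenter hangs upright over the socket. I align and lower it.

Request:
step_arm(plan=[{"offset": [-0.15,0.15,0.8],"rot": [0,0,0],"gripper": 0.8},{"offset": [-0.15,0.15,1.2],"rot": [0,0,0],"gripper": 0.8},{"offset": [-0.15,0.15,1.2],"rot": [0,0,0],"gripper": 0.8},{"offset": [-0.15,0.15,1.2],"rot": [0,0,0],"gripper": 0.8}])

```text
time_s: 17.05
eef_pos: [600.9, 177.2, 162.9]
ee_rot: [0.0, 0.395, 0.919, 0.0]
force: [-0.1, 0.1, -1.4]
grip_width: 0.155
grip_force: 49.3
```

Request:
step_arm(plan=[{"offset": [0,0,0.5],"rot": [0,0,0],"gripper": 0.8},{"offset": [0,0,1.0],"rot": [0,0,0],"gripper": 0.8},{"offset": [0,0,1.5],"rot": [0,0,0],"gripper": 0.8},{"offset": [0,0,1.9],"rot": [0,0,0],"gripper": 0.8},{"offset": [0,0,1.9],"rot": [0,0,0],"gripper": 0.8}])

```text
time_s: 17.55
eef_pos: [600.4, 177.1, 142.4]
ee_rot: [-0.001, 0.395, 0.919, -0.0]
force: [-0.0, -0.1, -0.7]
grip_width: 0.157
grip_force: 49.3
```

```bash
python3 -c "
from h import *
delta(599.1,177.2,121.5,43.5)"
```

```text
pos [600.4 177.1 142.4] yaw 43.47 offset cm [ 0.1  -0.09  2.09] rotz -0.0 grip 0.15688971491802908 49.29432190954685 [-0.  -0.1 -0.7]
```

Request:
step_arm(plan=[{"offset": [0.1,-0.1,0.5],"rot": [0,0,0],"gripper": 0.8},{"offset": [0.1,-0.1,1.0],"rot": [0,0,0],"gripper": 0.8},{"offset": [0.1,-0.1,1.5],"rot": [0,0,0],"gripper": 0.8},{"offset": [0.1,-0.1,1.9],"rot": [0,0,0],"gripper": 0.8},{"offset": [0.1,-0.1,2.0],"rot": [0,0,0],"gripper": 0.8},{"offset": [0.1,-0.1,2.0],"rot": [0,0,0],"gripper": 0.8}])

```text
time_s: 18.15
eef_pos: [599.4, 177.3, 123.1]
ee_rot: [0.0, 0.395, 0.919, 0.0]
force: [2.5, 1.8, -3.2]
grip_width: 0.157
grip_force: 49.1
```

Request:
step_arm(plan=[{"offset": [0,0,0.1],"rot": [0,0,0],"gripper": 0.8},{"offset": [0,0,0.15],"rot": [0,0,0],"gripper": 0.8}])

```text
time_s: 18.35
eef_pos: [599.5, 177.3, 122.0]
ee_rot: [0.0, 0.395, 0.919, 0.0]
force: [2.6, 2.0, 0.5]
grip_width: 0.159
grip_force: 49.4
```

Request:
step_arm(plan=[{"offset": [0,0,0.1],"rot": [0,0,0],"gripper": 0.8},{"offset": [0,0,0.15],"rot": [0,0,0],"gripper": 0.8}])

```text
time_s: 18.55
eef_pos: [599.5, 177.2, 120.4]
ee_rot: [0.0, 0.395, 0.919, 0.0]
force: [2.1, 0.9, 5.3]
grip_width: 0.159
grip_force: 49.9
```

On the wood. I release and rise straight.

Request:
step_arm(plan=[{"offset": [0,0,0],"rot": [0,0,0],"gripper": 2.5},{"offset": [0,0,0],"rot": [0,0,0],"gripper": 4},{"offset": [0,0,0],"rot": [0,0,0],"gripper": 4},{"offset": [0,0,-0.2],"rot": [0,0,0],"gripper": 4},{"offset": [0,0,-3],"rot": [0,0,0],"gripper": 4},{"offset": [0,0,-7],"rot": [0,0,0],"gripper": 5},{"offset": [0,0,-10],"rot": [0,0,0],"gripper": 5},{"offset": [0,0,-10],"rot": [0,0,0],"gripper": 5}])

```text
time_s: 19.35
eef_pos: [600.5, 177.4, 225.1]
ee_rot: [0.004, 0.395, 0.919, 0.002]
force: [-0.3, 0.1, -0.1]
grip_width: 0.587
grip_force: 0.0
```

```bash
python3 - <<'E'
from h import *
delta(474,-63.5,200,0)
d=np.load('top0.npz'); c={k:d[k] for k in d}
g=cv2.cvtColor(c['color'],cv2.COLOR_RGB2GRAY)[230:258,332:358]
G=cv2.resize(g,None,fx=8,fy=8,interpolation=cv2.INTER_CUBIC)
for th in(120,150):
    cn,_=cv2.findContours((G>th).astype(np.uint8),0,1)
    for q in cn:
        if 3000<cv2.contourArea(q):
            P=np.array([onplane(c,(a+.5)/8-.5+332,(b+.5)/8-.5+230,81)[:2] for a,b in q[:,0]],np.float32)
            print(th,[np.round(t,1) for t in cv2.minAreaRect(P)])
E
```

```text
pos [600.5 177.4 225.1] yaw 43.48 offset cm [ -8.76 -25.77   2.39] rotz 43.5 grip 0.5871382733127503 0.0 [-0.3  0.1 -0.1]
120 [array([474.3, -63.4]), array([27.8, 27.7]), np.float64(45.0)]
150 [array([474. , -63.3]), array([25.2, 24.9]), np.float64(45.0)]
```

Request:
step_arm(plan=[{"offset": [-8.75,-25.75,1],"rot": [0,0,43.5],"gripper": 5},{"offset": [-8.75,-25.75,1],"rot": [0,0,43.5],"gripper": 5},{"offset": [-8.75,-25.75,1],"rot": [0,0,43.5],"gripper": 5},{"offset": [-8.75,-25.75,1],"rot": [0,0,43.5],"gripper": 5},{"offset": [-8.75,-25.75,1],"rot": [0,0,43.5],"gripper": 5},{"offset": [-8.75,-25.75,1],"rot": [0,0,43.5],"gripper": 5},{"offset": [-8.75,-25.75,1],"rot": [0,0,43.5],"gripper": 5},{"offset": [-8.75,-25.75,1],"rot": [0,0,43.5],"gripper": 5},{"offset": [-8.75,-25.75,1],"rot": [0,0,43.5],"gripper": 5},{"offset": [-8.75,-25.75,1],"rot": [0,0,43.5],"gripper": 5}])

```text
time_s: 20.35
eef_pos: [472.9, -62.6, 210.0]
ee_rot: [-0.0, 0.707, 0.708, -0.0]
force: [0.0, -0.4, -0.2]
grip_width: 0.585
grip_force: 0.0
```

```bash
python3 - <<'E'
from h import *
delta(474.2,-63.4,133,0)
a=cam('top','t1'); b=cam('side')['color'][110:240,170:430,::-1]
t=a['color'][165:285,200:420,::-1]
cv2.imwrite('pics/k1.png',np.vstack([cv2.resize(t,(550,300),interpolation=3),cv2.resize(b,(550,275),interpolation=3)]))
E
```

```text
pos [472.9 -62.6 210. ] yaw 0.07 offset cm [-0.08  0.13  7.7 ] rotz 0.1 grip 0.5854500530675123 0.0 [ 0.  -0.4 -0.2]
```

View pics/k1.png

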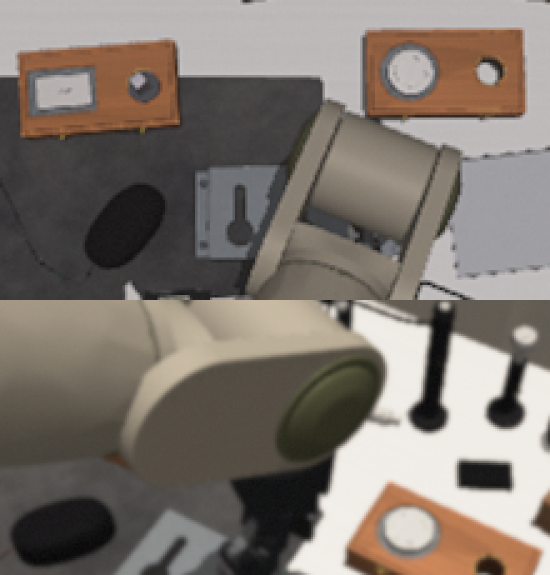

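Kits show the block, square indenter and disc all seated. Next I descend on the round head.

Request:
step_arm(plan=[{"offset": [-0.1,0.1,3],"rot": [0,0,0],"gripper": 5},{"offset": [-0.1,0.1,6],"rot": [0,0,0],"gripper": 5},{"offset": [-0.1,0.1,7.8],"rot": [0,0,0],"gripper": 5},{"offset": [-0.1,0.1,7.8],"rot": [0,0,0],"gripper": 5},{"offset": [-0.1,0.1,7.8],"rot": [0,0,0],"gripper": 5}])

```text
time_s: 20.95
eef_pos: [474.0, -64.3, 132.7]
ee_rot: [0.0, 0.707, 0.707, 0.0]
force: [-0.2, -0.1, -0.3]
grip_width: 0.587
grip_force: 0.0
```

Request:
step_arm(plan=[{"offset": [0,0,0],"rot": [0,0,0],"gripper": 2.2},{"offset": [0,0,0],"rot": [0,0,0],"gripper": 2.2},{"offset": [0,0,0],"rot": [0,0,0],"gripper": 2.2},{"offset": [0,0,0],"rot": [0,0,0],"gripper": 2.2},{"offset": [0,0,0],"rot": [0,0,0],"gripper": 2.2}])

```text
time_s: 21.45
eef_pos: [474.1, -64.5, 133.5]
ee_rot: [0.001, 0.707, 0.707, 0.0]
force: [-1.2, 1.2, 6.2]
grip_width: 0.314
grip_force: 48.8
```

Request:
step_arm(plan=[{"offset": [0,0,-0.15],"rot": [0,0,0],"gripper": 2.2},{"offset": [0,0,-0.25],"rot": [0,0,0],"gripper": 2.2},{"offset": [0,0,-0.25],"rot": [0,0,0],"gripper": 2.2}])

```text
time_s: 21.75
eef_pos: [473.7, -64.5, 135.0]
ee_rot: [0.0, 0.707, 0.707, 0.0]
force: [-0.3, -0.3, -0.6]
grip_width: 0.308
grip_force: 49.2
```

Request:
step_arm(plan=[{"offset": [0,-0.4,0],"rot": [0,0,0],"gripper": 2.2},{"offset": [0,-0.9,0],"rot": [0,0,0],"gripper": 2.2},{"offset": [0,-1.5,0],"rot": [0,0,0],"gripper": 2.2},{"offset": [0,-1.5,0],"rot": [0,0,0],"gripper": 2.2}])

```text
time_s: 22.15
eef_pos: [457.8, -64.3, 134.6]
ee_rot: [-0.0, 0.707, 0.707, -0.0]
force: [0.4, -0.5, -0.8]
grip_width: 0.316
grip_force: 49.2
```

Request:
step_arm(plan=[{"offset": [0,-0.6,0],"rot": [0,0,0],"gripper": 2.2},{"offset": [0,-1.2,0],"rot": [0,0,0],"gripper": 2.2},{"offset": [0,-1.65,0],"rot": [0,0,0],"gripper": 2.2},{"offset": [0,-1.65,0],"rot": [0,0,0],"gripper": 2.2},{"offset": [0,-1.65,0],"rot": [0,0,0],"gripper": 2.2}])

```text
time_s: 22.65
eef_pos: [442.2, -64.5, 134.8]
ee_rot: [0.0, 0.707, 0.707, 0.0]
force: [0.2, 0.1, -1.4]
grip_width: 0.309
grip_force: 49.3
```

Request:
step_arm(plan=[{"offset": [0,0,-0.4],"rot": [0,0,0],"gripper": 2.2},{"offset": [0,0,-0.8],"rot": [0,0,0],"gripper": 2.2},{"offset": [0,0,-1.1],"rot": [0,0,0],"gripper": 2.2}])

```text
time_s: 22.95
eef_pos: [442.3, -64.5, 146.2]
ee_rot: [0.0, 0.707, 0.707, 0.0]
force: [-0.3, 0.3, -0.6]
grip_width: 0.31
grip_force: 49.3
```

Request:
step_arm(plan=[{"offset": [0,0,-4],"rot": [0,0,0],"gripper": 2.2},{"offset": [0,0,-8],"rot": [0,0,0],"gripper": 2.2},{"offset": [-1,1,-9],"rot": [0,0,0],"gripper": 2.2},{"offset": [-14.5,17.25,-9],"rot": [0,0,0],"gripper": 2.2},{"offset": [-14.5,17.25,-9],"rot": [0,0,0],"gripper": 2.2},{"offset": [-14.5,17.25,-9],"rot": [0,0,0],"gripper": 2.2},{"offset": [-14.5,17.25,-9],"rot": [0,0,0],"gripper": 2.2},{"offset": [-14.5,17.25,-9],"rot": [0,0,0],"gripper": 2.2},{"offset": [-14.5,17.25,-6],"rot": [0,0,0],"gripper": 2.2},{"offset": [-14.5,17.25,-2.5],"rot": [0,0,0],"gripper": 2.2},{"offset": [-14.5,17.25,-2.5],"rot": [0,0,0],"gripper": 2.2},{"offset": [-14.5,17.25,-2.5],"rot": [0,0,0],"gripper": 2.2}])

```text
time_s: 24.15
eef_pos: [614.8, -209.5, 171.6]
ee_rot: [0.0, 0.707, 0.707, 0.0]
force: [0.3, -0.2, 0.4]
grip_width: 0.312
grip_force: 49.8
```

```bash
python3 - <<'E'
from h import *
delta(614.9,-209.3,160,0)
a=cam('side')['color'][170:300,320:480,::-1]
cv2.imwrite('pics/r2.png',cv2.resize(a,None,fx=4,fy=4,interpolation=3))
E
```

```text
pos [ 614.8 -209.5  171.6] yaw -0.02 offset cm [0.02 0.01 1.16] rotz -0.0 grip 0.31200889068331195 49.79389429092407 [ 0.3 -0.2  0.4]
```

View pics/r2.png

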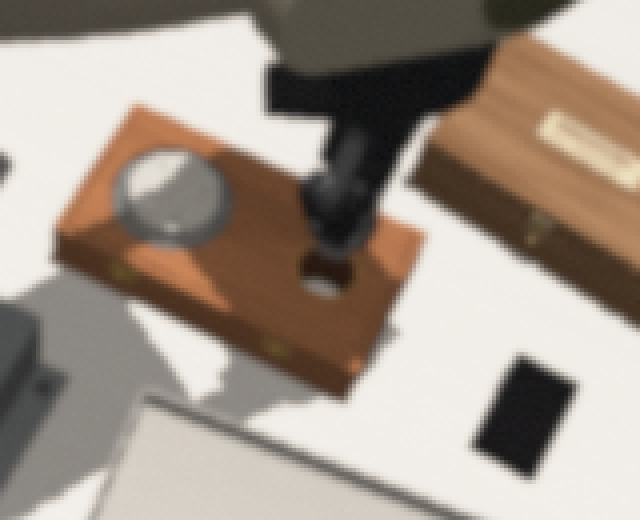

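The round indenter hangs over the socket. Before lowering I check the wooden box behind it for clearance.

```bash
python3 - <<'E'
from h import *
d=np.load('top0.npz'); W=cloud({k:d[k] for k in d})
b=W[128:165,402:456].reshape(-1,3); b=b[b[:,2]>20]; print(np.nanpercentile(b,[1,50,99],axis=0).round())
E
```

```text
[[ 700. -373.   28.]
 [ 749. -300.   50.]
 [ 801. -228.   57.]]
```

Request:
step_arm(plan=[{"offset": [0,0,0.6],"rot": [0,0,0],"gripper": 2.2},{"offset": [0,0,1.2],"rot": [0,0,0],"gripper": 2.2},{"offset": [0,0,1.8],"rot": [0,0,0],"gripper": 2.2},{"offset": [0,0,2.4],"rot": [0,0,0],"gripper": 2.2},{"offset": [0,0,2.4],"rot": [0,0,0],"gripper": 2.2}])

```text
time_s: 24.7
eef_pos: [614.2, -209.3, 145.6]
ee_rot: [-0.001, 0.707, 0.707, -0.0]
force: [-0.2, 0.3, -1.5]
grip_width: 0.31
grip_force: 49.8
```

Clear of the box. Continue down to about 122.

Request:
step_arm(plan=[{"offset": [0,0,0.5],"rot": [0,0,0],"gripper": 2.2},{"offset": [0,0,1.0],"rot": [0,0,0],"gripper": 2.2},{"offset": [0,0,1.5],"rot": [0,0,0],"gripper": 2.2},{"offset": [0,0,2.0],"rot": [0,0,0],"gripper": 2.2},{"offset": [0,0,2.2],"rot": [0,0,0],"gripper": 2.2},{"offset": [0,0,2.2],"rot": [0,0,0],"gripper": 2.2}])

```text
time_s: 25.3
eef_pos: [614.5, -209.5, 124.3]
ee_rot: [-0.0, 0.707, 0.707, -0.0]
force: [0.2, 0.6, -0.3]
grip_width: 0.313
grip_force: 49.8
```

Request:
step_arm(plan=[{"offset": [0,0,0.1],"rot": [0,0,0],"gripper": 2.2},{"offset": [0,0,0.15],"rot": [0,0,0],"gripper": 2.2}])

```text
time_s: 25.5
eef_pos: [614.6, -209.6, 123.4]
ee_rot: [0.0, 0.707, 0.707, 0.0]
force: [0.6, -0.2, -1.2]
grip_width: 0.311
grip_force: 49.8
```

Request:
step_arm(plan=[{"offset": [0,0,0.1],"rot": [0,0,0],"gripper": 2.2},{"offset": [0,0,0.15],"rot": [0,0,0],"gripper": 2.2},{"offset": [0,0,0.15],"rot": [0,0,0],"gripper": 2.2}])

```text
time_s: 25.8
eef_pos: [614.6, -209.5, 121.7]
ee_rot: [0.0, 0.707, 0.707, -0.0]
force: [0.1, -0.5, -0.9]
grip_width: 0.309
grip_force: 49.8
```

Request:
step_arm(plan=[{"offset": [0,0,0.1],"rot": [0,0,0],"gripper": 2.2},{"offset": [0,0,0.15],"rot": [0,0,0],"gripper": 2.2}])

```text
time_s: 26.0
eef_pos: [614.7, -209.5, 121.6]
ee_rot: [0.0, 0.707, 0.707, -0.0]
force: [-5.8, 1.5, 11.6]
grip_width: 0.308
grip_force: 50.9
```

Seated with 11.6 N. I release, rise and back off.

Request:
step_arm(plan=[{"offset": [0,0,-0.1],"rot": [0,0,0],"gripper": 4},{"offset": [0,0,-0.1],"rot": [0,0,0],"gripper": 5.2},{"offset": [0,0,-0.1],"rot": [0,0,0],"gripper": 5.2},{"offset": [0,0,-0.2],"rot": [0,0,0],"gripper": 5.2},{"offset": [0,0,-3],"rot": [0,0,0],"gripper": 5.2},{"offset": [0,0,-7],"rot": [0,0,0],"gripper": 5.2},{"offset": [0,0,-12],"rot": [0,0,0],"gripper": 5.2},{"offset": [0,-8,-14],"rot": [0,0,0],"gripper": 5.2},{"offset": [0,-16,-14],"rot": [0,0,0],"gripper": 5.2},{"offset": [0,-20,-14],"rot": [0,0,0],"gripper": 5.2},{"offset": [0,-20,-14],"rot": [0,0,0],"gripper": 5.2},{"offset": [0,-20,-14],"rot": [0,0,0],"gripper": 5.2}])

```text
time_s: 27.2
eef_pos: [410.6, -208.5, 260.1]
ee_rot: [-0.001, 0.708, 0.706, -0.0]
force: [0.9, -1.4, 0.8]
grip_width: 0.606
grip_force: 0.0
```

```bash
python3 - <<'E'
from h import *
a=cam('top'); b=cam('side')['color'][110:320,170:450,::-1]
t=a['color'][165:285,200:440,::-1]
cv2.imwrite('pics/k2.png',np.vstack([cv2.resize(t,(480,240),interpolation=3),cv2.resize(b,(480,360),interpolation=3)]))
W=cloud(a)
for n,x,y in(('disc',614.3,-110),('blk',588,267),('rd',616,-209),('sq',599,177)):
    q=np.hypot(W[...,0]-x,W[...,1]-y)<9; print(n,np.nanpercentile(W[q][:,2],[10,50,95]).round(1))
E
```

```text
disc [43.6 47.9 51.9]
blk [42.3 46.  50.5]
rd [66.  69.5 73. ]
sq [40.7 84.9 91.8]
```

View pics/k2.png

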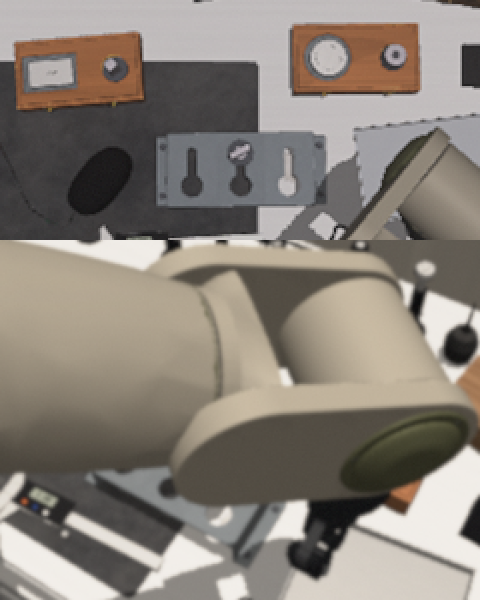

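Both kits look right: the heights match (disc 48, block 46, round head 69, square head ~88 mm), and the blade still hangs at (240,152).

```bash
python3 -c "
from rig import *
print(finish_job())"
```

```text
the job is handed in; nothing more can be done
None
```

I made up both kits and handed the job in at about 27 s. In the last pictures the disc, block and both indenters were seated in their blocks and the bladed indenter still hung in its slot, but the hand-in returned no verdict.

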